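# Third hand at the stud-welding jig

### The job

Lift the bare-steel bracket (not the yellow painted one) onto the blue plate of the welding jig, lying flat between the white lines, and push its end squarely against the sprung copper earth contact until the black pointer stands in the green band. Keep it there steadily for three seconds and finish while still holding it pressed like that, so a colleague can weld; do not let go. Never ram the contact back to its stop, and leave the yellow bracket, stud bin, scriber and jar where they are.

Things in the scene. Friction and masses are not known exactly. Their poses are not given: they have to be found in the camera images.
- bracket: Inverted-T steel bracket, bare grey metal with copper-coloured studs: foot 100 long (x) x 60 wide (y) x 6 thick, with an upright web along its middle, 100 long x 8 thick (y), top 50 above the underside; four studs, 6 diameter, top 20 above the underside, at x +-37, y +-18 mm. Both ends alike. About 0.55 kg. It lies foot down on the bench. Origin: centre of underside; z up.
- painted: Inverted-T steel bracket, painted yellow all over, studs too: foot 100 long (x) x 60 wide (y) x 6 thick, with an upright web along its middle, 100 long x 8 thick (y), top 50 above the underside; four studs, 6 diameter, top 20 above the underside, at x +-37, y +-18 mm. Both ends alike. Same size and weight as the bare one; it must stay where it is. Origin: centre of underside; z up.
- jig: Fixed welding jig: blue plate 260 (x) x 130 (y) x 5 mm thick; grey spring housing on it, x = 72 to 128, 60 wide, top at 50. White lines along x at y = +-33 mark the bracket's place (its long axis along jig x, centred on y = 0). On the housing a scale along x, white, green, red, under a black pointer (top 58). Origin: centre of plate's underside; x points to the housing (push +x), z up.
- contact_face (a point): Centre of the front face of the sprung copper contact block (block 40 wide, 10 thick, from 7 to 47 mm above the bench); the face looks to the jig's -x. With the spring relaxed it is at x = 30, y = 0, z = 27 mm in the jig's frame, and it moves with the contact.
- contact (a joint): How far the copper contact and its pointer are pushed back along the jig's +x, in m: 0 relaxed, 0.0075 to 0.0175 pointer in the green band (about 6 to 14 N), 0.028 the stop. The spring has 800 N/m and returns it to 0 when let go.
- stud_bin: Green open plastic bin with studs, 90 (x) x 120 (y) x 50 mm high. Origin: centre of the underside.
- scriber: Black scriber with a steel point, lying along its x, 133 long, 12 wide, 11 high. Origin: on the underside, 62 mm from its blunt end.
- ferrule_jar: Closed jar of ferrules with a white cap, 64 mm diameter, 75 high. Origin: centre of the underside.
Mind the look-alikes: they are no part of the job. What is shaped like the bracket but pink, purple or red is not meant.

How it is judged:
By the outcome, as a careful person would: the job done as asked, in the order asked, and still so for the second after the job is handed in, while the arm keeps its last pose, push and grip.
It also fails if it takes over 56 s, if anything falls off the work surface, if the arm or the gripper's body presses on something with over 40 N, if the wrist force passes 120 N, or if a joint passes its speed limit or range.

### The arm

A 6-joint arm with a two-finger parallel gripper is mounted at the origin on the work surface. World frame = base frame: x ahead of the robot, y to its left, z up, the work surface at z = 0. Lengths are in m, angles in degrees, forces in N, time in s.
With the tool pointing down it reaches from about 0.3 to 0.75 m from the base axis. Payload 8.5 kg.
Tool frame: the origin (TCP) lies between the finger pads; the fingertips stand env.finger_overhang ahead of it and the grasp point (between the pads) lies 2 mm behind it (env.finger_overhang is the distance from the TCP to the fingertips, in m); z points along the fingers, y is the line along which they close (so a half turn about z gives the same grasp; the last joint's range is limited). The gripper opens to 85 mm and grips with 20 to 120 N. Pads are 22 mm wide; open, the fingers measure 114 mm over their backs; the gripper's body (76 mm by 85 mm) begins 54 mm behind the grasp point. The pads swing forward as they close: fully open they stand 13 mm farther back than shut.
Start: joints at [58.768, 21.807, 74.336, -0, 83.858, -12.336], TCP at [0.178, 0.52, 0.248] pointing down, gripper open.
Joint ranges: [-178.18, 178.18], [-50.72, 133.34], [12.68, 142.11], [-81.47, 261.47], [9.98, 163.14], [-165.26, 165.26]. Speed limits (degrees/s): [136.94, 136.94, 180, 180, 180, 180].

### API

Orientations are given as a 3x3 rotation matrix whose columns are the frame's x, y, z axes.
In Python, from rig import env gives the robot as it stands. The module is installed in compiled form; this text tells all that it offers.
- The arm moves only by the tool jog_arm, never from a script. Its arguments are lists of equal length, an entry for each row: "hand": the finger opening in m, from 0 to 0.0854; "travel": the shift along the world's x, y, z in m, a list of three; "yaw": the turn about the world's z in rad. A call has exactly 5 rows; each row shifts and turns the commanded pose from where the row before left it; what a row does not reach is not made up. A row lasts 1/8 s, in which the tool goes at most 62.5 mm and 10.7 degrees, less where a joint would pass 70% of its speed; a pose out of reach is approached as far as the arm can. A call is refused whole if a number of a shift passes 0.0625 or a number of a turn 0.188, either way. A call with a gripper value outside its range is refused whole. The fingers move at their own pace and stop on an object; "grip_force" is the grip in N (left out, the last holds). Time passes only in rows, so rows that do not move let the fingers close, or fill a call up. It gives the time, the measured TCP pose, the force, the opening and the grip force at its end, in the units of the state.
- env.observe(): the state, without advancing time (a new reading comes with each control period).
- env.get_image(name): name is "side" or "top" or "wrist"; returns the picture (480x640x3 uint8, red, green, blue); there is no depth.
- env.calibration(name): a dict with "fx", "fy", "cx", "cy" (pixels), "position" and "rotation" of the camera in the world; the wrist camera has in their place "hand_eye" (4x4, takes a point from camera to tool coordinates, whose origin is the TCP and whose axes are the flange's). Camera axes: x right, y down, z forward; pixel columns grow to the right and rows downward; lengths in m; the calibration is good to about 2 mm. A picture is of the moment at which its call begins: read the wrist's pose just before it. calibration takes no time and is no camera call.
- env.close_job(): hands the job in; it is judged then, once.
The state is a dict: "time_s": time; "q": joint angles; "qvel": joint speeds; "joint_efforts": joint torques, N m; "position": TCP position; "tool_rot": TCP orientation; "ft_force": force on the tool from outside, world axes, zero at the start; "wrist_torque": the same for the moment, N m; "grip_width": finger opening in m; "gripper_force": force on a finger pad.
Only numpy, scipy, OpenCV 4.12 (cv2) and the standard library are available. Lean on these libraries where they do the work, as an engineer would, in place of code of your own. Each camera call takes 0.05 s, during which the arm holds its last target. There are 200 camera calls.

## Working session

There is one attempt and no reset: what is moved stays moved. The work goes in short steps, Python scripts to look and compute and a tool call to move; the robot and the scene stay as the last step left them, time stands still between calls to the robot, and variables do not carry over. Pictures are saved under pics/ and viewed, at most 10 in all, crops included, and the job is handed in when it is done.

Besides the shell and the picture viewer there is one more tool, called after "Request:" by a JSON object that holds its "fn" and its "kwargs", one argument or row to a line. jog_arm: Moves the arm, as the interface text tells. Its arguments: {"type":"object","properties":{"hand":{"type":"array"},"travel":{"type":"array"},"yaw":{"type":"array"},"grip_force":{"type":"number"}},"required":["hand","travel","yaw"]}

```bash
mkdir -p pics; python3 - <<'E'
from rig import env
import cv2
for n in ("top","side"):
    im=env.get_image(n); cv2.imwrite(f"pics/{n}0.png",im[:,:,::-1])
    c=env.calibration(n); print(n,c["fx"],c["fy"],c["cx"],c["cy"],c["position"],c["rotation"])
s=env.observe(); print(s["time_s"],s["position"],s["tool_rot"],s["ft_force"],env.finger_overhang)
E
```

```text
top 456.2473240052519 456.2473240052519 326.92352437802737 240.43183577292177 [0.40540917 0.00699843 1.25746853] [[-0.01658381 -0.99458017  0.10264146]
 [-0.99974089  0.01809506  0.01380996]
 [-0.01559241 -0.10238584 -0.99462255]]
side 465.41004944833827 465.41004944833827 316.7331124289006 235.49262599766737 [ 0.47178733 -0.71598783  0.8755932 ] [[ 0.98931054 -0.11690833  0.0871613 ]
 [-0.14509106 -0.72929777  0.66863544]
 [-0.01460251 -0.67413441 -0.73846433]]
0.1 [0.17799371 0.52014506 0.24781012] [[-9.46106219e-01  3.23855812e-01 -6.60149292e-04]
 [ 3.23856369e-01  9.46105640e-01 -1.08201403e-03]
 [ 2.74154434e-04 -1.23749376e-03 -9.99999197e-01]] [0.26697305 0.6327442  0.45838638] 0.017
```

View pics/top0.png

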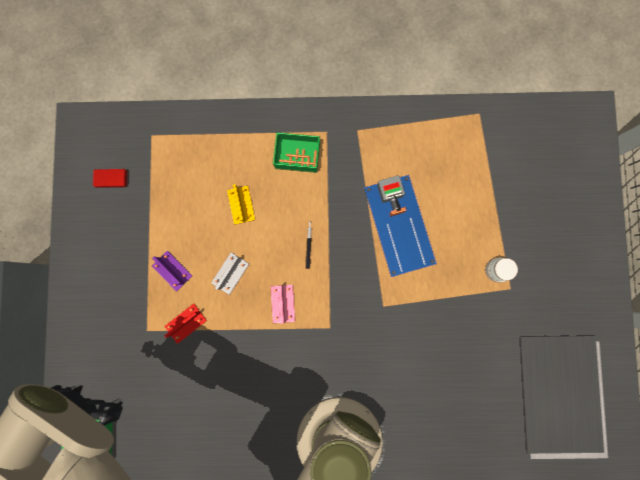

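View pics/side0.png

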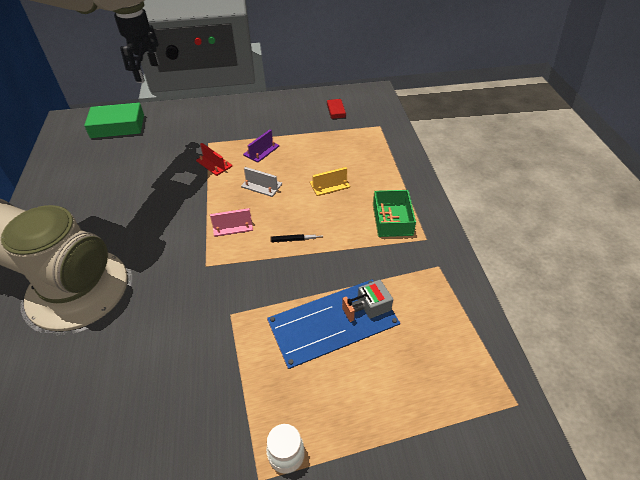

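The top view shows the bare bracket at about (231,273), yellow at (241,204), jig at (400,225) with its housing at (392,188). The side view has the bare bracket at (262,182) and the jig at (335,322). I'll measure these next.

```bash
cat > h.py <<'E'
import numpy as np, cv2
from rig import env
def pose(n):
    c=env.calibration(n)
    if n!="wrist": return c,np.array(c["rotation"]),np.array(c["position"])
    s=env.observe(); H=np.array(c["hand_eye"]); R=np.array(s["tool_rot"])
    return c,R@H[:3,:3],R@H[:3,3]+np.array(s["position"])
def cast(P,px,z):
    c,R,p=P; px=np.asarray(px,float).reshape(-1,2)
    d=np.c_[(px[:,0]-c["cx"])/c["fx"],(px[:,1]-c["cy"])/c["fy"],np.ones(len(px))]@R.T
    return (p+d*((z-p[2])/d[:,2])[:,None])[:,:2]
def proj(P,X):
    c,R,p=P; q=(np.atleast_2d(X)-p)@R
    return np.c_[q[:,0]/q[:,2]*c["fx"]+c["cx"],q[:,1]/q[:,2]*c["fy"]+c["cy"]]
def big(m,seed=None):
    cs=cv2.findContours(m.astype(np.uint8),cv2.RETR_EXTERNAL,cv2.CHAIN_APPROX_NONE)[0]
    if seed: cs=[c for c in cs if cv2.pointPolygonTest(c,seed,True)>-8]
    return max(cs,key=cv2.contourArea)
def rect(w):
    (c,s,a)=cv2.minAreaRect((w*1000).astype(np.float32)); 
    if s[0]<s[1]: s=s[::-1]; a+=90
    return np.round(c,1),np.round(s,1),round(a%180,1)
E
python3 - <<'E'
from h import *
P=pose("top"); im=cv2.imread("pics/top0.png"); hsv=cv2.cvtColor(im,cv2.COLOR_BGR2HSV)
H,S,V=[hsv[...,i] for i in range(3)]
blue=(H>100)&(H<125)&(S>130)&(V>60); c=big(blue,(400,235)); print("jig",rect(cast(P,c,.005)))
m=(S<60)&(V>110); 
c=big(m,(231,275)); print("brk",rect(cast(P,c,.006)),cv2.contourArea(c))
wl=((S<60)&(V>150)); wl[:215]=0; wl[280:]=0; wl[:,:375]=0; wl[:,440:]=0
for s in ((393,245),(417,240)):
    c=big(wl,s); print("line",rect(cast(P,c,.005)))
cp=(H<15)&(S>100)&(V>60); cp[:195]=0; cp[220:]=0; cp[:,:385]=0;cp[:,410:]=0
c=big(cp); print("copper top",rect(cast(P,c,.047)))
for n,col in dict(yel=(H>22)&(H<33)&(S>180),green=(H>60)&(H<85)&(S>150)).items():
    print(n,rect(cast(P,big(col),.006)))
z=cv2.resize(np.hstack([im[240:305,200:265],im[170:235,365:430]]),None,fx=6,fy=6,interpolation=cv2.INTER_CUBIC); cv2.imwrite("pics/z.png",z)
c=env.calibration("wrist");print(c)
E
```

```text
jig (array([ 574.3, -176.5]), array([255.7, 126.9]), 15.2)
brk (array([440. , 278.6]), array([98.7, 27.6]), 145.6) 310.0
line (array([ 495.1, -164.6]), array([9.5, 2.6]), 16.6)
line (array([ 521.6, -225.9]), array([9.5, 2.6]), 16.3)
copper top (array([ 605.6, -166.7]), array([43.3, 11.6]), 105.8)
yel (array([642.1, 280.9]), array([110.7,  27.3]), 11.4)
green (array([787.3, 106.3]), array([121.7, 100.7]), 83.5)
{'fx': 408.14515257135906, 'fy': 408.14515257135906, 'cx': 318.1908729323656, 'cy': 240.3777478331732, 'hand_eye': array([[ 1.29836424e-04, -9.58460192e-01, -2.85226303e-01,
         7.23531617e-02],
       [ 9.99999990e-01,  1.42099944e-04, -2.23005991e-05,
        -2.37648451e-04],
       [ 6.19048782e-05, -2.85226297e-01,  9.58460200e-01,
        -1.25121753e-01],
       [ 0.00000000e+00,  0.00000000e+00,  0.00000000e+00,
         1.00000000e+00]])}
```

View pics/z.png

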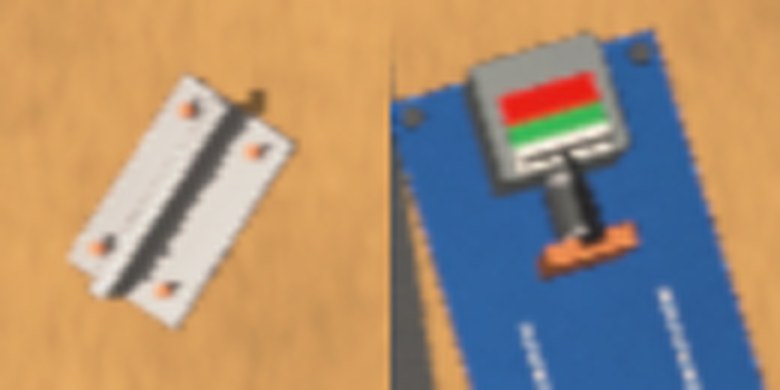

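Request:
{"fn": "jog_arm", "kwargs": {
  "hand": [0.045, 0.045, 0.045, 0.045, 0.045],
  "travel": [
    [0.04, -0.037, 0],
    [0.04, -0.037, 0],
    [0.04, -0.037, 0],
    [0.04, -0.037, 0],
    [0.04, -0.037, 0]
  ],
  "yaw": [-0.054, -0.054, -0.054, -0.054, -0.054],
  "grip_force": 80
}}

```text
time_s: 0.72
position: [0.3791, 0.3339, 0.2481]
tool_rot: [[-0.824, 0.566, -0.0], [0.566, 0.824, -0.0], [0.0, -0.0, -1.0]]
ft_force: [-0.5, 1.0, -0.4]
grip_width: 0.0451
gripper_force: 0.0
```

Request:
{"fn": "jog_arm", "kwargs": {
  "hand": [0.045, 0.045, 0.045, 0.045, 0.045],
  "travel": [
    [0.03, -0.028, -0.01],
    [0.03, -0.028, -0.01],
    [0, 0, -0.01],
    [0, 0, -0.01],
    [0, 0, 0]
  ],
  "yaw": [0, 0, 0, 0, 0]
}}

```text
time_s: 1.35
position: [0.4371, 0.2799, 0.2076]
tool_rot: [[-0.826, 0.563, -0.002], [0.563, 0.826, -0.0], [0.001, -0.001, -1.0]]
ft_force: [0.5, -0.8, -0.1]
grip_width: 0.0446
gripper_force: 0.0
```

```bash
python3 - <<'E'
from h import *
s=env.observe(); P=pose("wrist"); im=env.get_image("wrist")[:,:,::-1].copy()
np.save("w1.npy",np.r_[P[1].ravel(),P[2]])
cv2.imwrite("pics/w1.png",im); print(s["time_s"],s["position"],s["tool_rot"][:,1])
print(proj(P,[[.44,.279,.006],[.44,.279,.05]]))
E
```

```text
1.35 [0.4370754  0.27993365 0.20763355] [ 0.56342125  0.82616863 -0.00137513]
[[319.82079651 214.93224842]
 [319.96300813 228.70702703]]
```

View pics/w1.png

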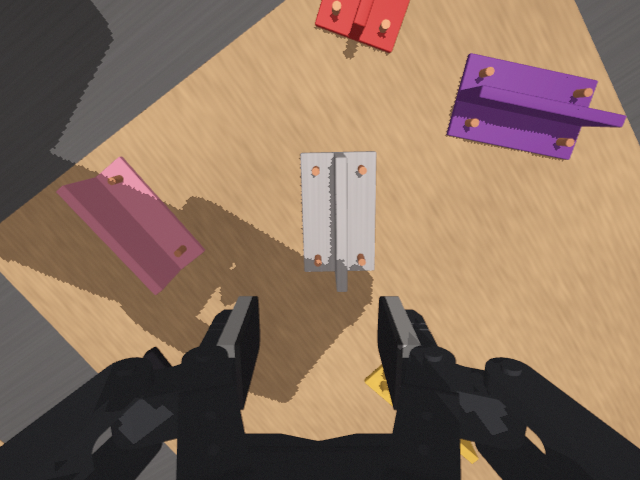

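The bare bracket sits under the hand, square to it. Its foot corners are about (302,153), (376,152), (375,270) and (303,271), with the web at columns 336–347.

```bash
python3 - <<'E'
from h import *
a=np.load("w1.npy"); P=(env.calibration("wrist"),a[:9].reshape(3,3),a[9:])
f=cast(P,[(302,153),(376,152),(375,270),(303,271)],.006); print(f,f.mean(0))
ax=f[0]+f[1]-f[2]-f[3]; print("ang",np.degrees(np.arctan2(ax[1],ax[0]))%180)
print([np.linalg.norm(f[i]-f[(i+1)%4]) for i in range(4)])
w=cast(P,[(341,153),(342,291)],.05);print("web top",w,w.mean(0))
s=env.observe();print(np.degrees(np.arctan2(s["tool_rot"][1,1],s["tool_rot"][0,1])))
E
```

```text
[[0.39092852 0.29544692]
 [0.42300382 0.34387168]
 [0.50630633 0.29085162]
 [0.47246785 0.23954029]] [0.44817663 0.29242763]
ang 146.54346668391128
[np.float64(0.05808427093277404), np.float64(0.09874429345793291), np.float64(0.061464583262026806), np.float64(0.09886462581722202)]
web top [[0.40404615 0.32073636]
 [0.48928043 0.26548495]] [0.44666329 0.29311066]
55.7153006966687
```

Request:
{"fn": "jog_arm", "kwargs": {
  "hand": [0.045, 0.045, 0.045, 0.045, 0.045],
  "travel": [
    [0.0104, 0.0128, -0.03],
    [0, 0, -0.045],
    [0, 0, -0.045],
    [0, 0, -0.035],
    [0, 0, -0.019]
  ],
  "yaw": [0.019, 0, 0, 0, 0]
}}

```text
time_s: 2.02
position: [0.4478, 0.2927, 0.0331]
tool_rot: [[-0.837, 0.548, -0.001], [0.548, 0.837, -0.0], [0.001, -0.001, -1.0]]
ft_force: [0.5, 0.6, -0.8]
grip_width: 0.0451
gripper_force: 0.0
```

Request:
{"fn": "jog_arm", "kwargs": {
  "hand": [0.045, 0.025, 0.015, 0.004, 0.0],
  "travel": [
    [0, 0, 0],
    [0, 0, 0],
    [0, 0, 0],
    [0, 0, 0],
    [0, 0, 0]
  ],
  "yaw": [0, 0, 0, 0, 0]
}}

```text
time_s: 2.65
position: [0.4488, 0.2923, 0.0354]
tool_rot: [[-0.836, 0.549, 0.002], [0.549, 0.836, 0.001], [-0.001, 0.001, -1.0]]
ft_force: [-1.2, 0.7, 6.9]
grip_width: 0.0068
gripper_force: 79.0
```

Request:
{"fn": "jog_arm", "kwargs": {
  "hand": [0, 0, 0, 0, 0],
  "travel": [
    [0, 0, 0],
    [0, 0, 0],
    [0, 0, 0],
    [0, 0, 0],
    [0, 0, 0]
  ],
  "yaw": [0, 0, 0, 0, 0]
}}

```text
time_s: 3.28
position: [0.4488, 0.2923, 0.0354]
tool_rot: [[-0.836, 0.549, 0.001], [0.549, 0.836, 0.001], [-0.001, 0.001, -1.0]]
ft_force: [-1.0, -0.6, 6.1]
grip_width: 0.007
gripper_force: 79.0
```

Request:
{"fn": "jog_arm", "kwargs": {
  "hand": [0, 0, 0, 0, 0],
  "travel": [
    [0, 0, 0.01],
    [0, 0, 0.02],
    [0, 0, 0.03],
    [0, 0, 0.03],
    [0, 0, 0.02]
  ],
  "yaw": [0, 0, 0, 0, 0]
}}

```text
time_s: 3.9
position: [0.4483, 0.2921, 0.1457]
tool_rot: [[-0.836, 0.549, 0.0], [0.549, 0.836, 0.0], [-0.0, 0.0, -1.0]]
ft_force: [0.2, 0.4, -6.9]
grip_width: 0.0069
gripper_force: 78.6
```

Request:
{"fn": "jog_arm", "kwargs": {
  "hand": [0, 0, 0, 0, 0],
  "travel": [
    [0.004, -0.024, 0.01],
    [0.008, -0.04, 0],
    [0.008, -0.046, 0],
    [0.008, -0.046, 0],
    [0.008, -0.046, 0]
  ],
  "yaw": [0.07, 0.08, 0.08, 0.08, 0.08]
}}

```text
time_s: 4.53
position: [0.4841, 0.0887, 0.1544]
tool_rot: [[-0.982, 0.187, -0.001], [0.187, 0.982, 0.0], [0.001, -0.0, -1.0]]
ft_force: [0.6, 0.6, -6.4]
grip_width: 0.0069
gripper_force: 78.5
```

Request:
{"fn": "jog_arm", "kwargs": {
  "hand": [0, 0, 0, 0, 0],
  "travel": [
    [0.008, -0.046, 0],
    [0.008, -0.046, 0],
    [0.008, -0.046, 0],
    [0.008, -0.046, 0],
    [0.008, -0.04, 0]
  ],
  "yaw": [0.08, 0.08, 0.08, 0.08, 0.08]
}}

```text
time_s: 5.15
position: [0.5241, -0.1354, 0.1543]
tool_rot: [[-0.978, -0.21, -0.001], [-0.21, 0.978, 0.001], [0.001, 0.001, -1.0]]
ft_force: [1.1, 0.9, -6.3]
grip_width: 0.0067
gripper_force: 78.5
```

Request:
{"fn": "jog_arm", "kwargs": {
  "hand": [0, 0, 0, 0, 0],
  "travel": [
    [0.004, -0.035, 0],
    [0.002, -0.02, 0],
    [0, 0, 0],
    [0, 0, 0],
    [0, 0, 0]
  ],
  "yaw": [0.056, 0, 0, 0, 0]
}}

```text
time_s: 5.78
position: [0.5304, -0.1877, 0.1544]
tool_rot: [[-0.965, -0.263, -0.0], [-0.263, 0.965, 0.0], [0.0, 0.0, -1.0]]
ft_force: [1.3, 0.4, -5.9]
grip_width: 0.0064
gripper_force: 78.7
```

```bash
python3 - <<'E'
from h import *
s=env.observe(); P=pose("wrist"); im=env.get_image("wrist")[:,:,::-1].copy()
np.save("w2.npy",np.r_[P[1].ravel(),P[2]])
cv2.imwrite("pics/w2.png",im); print(s["time_s"],s["position"],s["tool_rot"][:,1],s["grip_width"],s["ft_force"])
E
```

```text
5.775 [ 0.53042542 -0.18773461  0.15442953] [-2.63044907e-01  9.64783503e-01  4.11758991e-04] 0.006362125575061346 [ 1.28116091  0.43335119 -5.91476529]
```

View pics/w2.png

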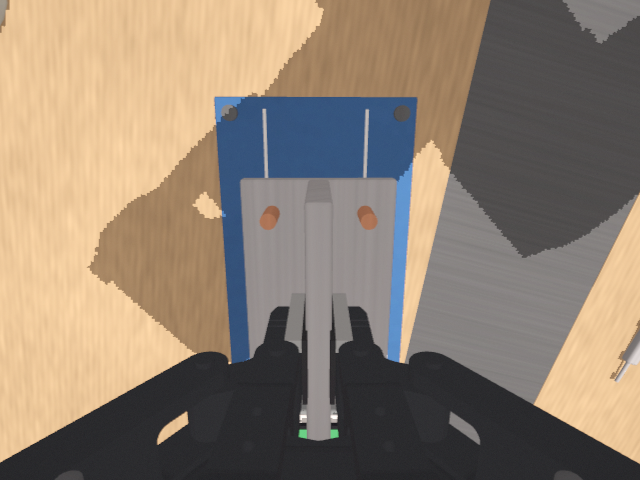

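The bracket is held above the jig with the white lines on either side: about (264,109)–(266,178) and (367,109)–(365,178). The foot end corners are at (242,178) and (396,178), and the plate's near edge runs (215,97)–(417,97).

```bash
python3 - <<'E'
from h import *
a=np.load("w2.npy"); P=(env.calibration("wrist"),a[:9].reshape(3,3),a[9:])
im=cv2.imread("pics/w2.png"); hsv=cv2.cvtColor(im,cv2.COLOR_BGR2HSV)
L=[]
for lo,hi in ((255,275),(356,376)):
    pts=[]
    for r in range(112,174):
        g=hsv[r,lo:hi]; k=np.where(g[:,1]<90)[0]
        if len(k): pts.append((lo+k.mean(),r))
    w=cast(P,pts,.005); vx,vy,x,y=cv2.fitLine(w.astype(np.float32),2,0,1e-3,1e-3).ravel()
    L.append((x,y)); print(len(pts),"ang",np.degrees(np.arctan2(vy,vx))%180,x,y)
m=np.mean(L,0); e=cast(P,[(215,97),(417,97)],.005)
print("edge",e,np.linalg.norm(e[0]-e[1]),"ang",np.degrees(np.arctan2(*(e[1]-e[0])[::-1])))
b=cast(P,[(242,178),(396,178)],.125); print("foot end",b,np.linalg.norm(b[0]-b[1]),np.degrees(np.arctan2(*(b[1]-b[0])[::-1])))
for ang in (15.2,15.5,15.8):
    t=np.radians(ang);u=np.array([np.cos(t),np.sin(t)]);v=np.array([-u[1],u[0]])
    print(ang,"lat line",m@v,"edge mid lat",e.mean(0)@v,"edge long",e.mean(0)@u,"foot lat,long",b.mean(0)@v,b.mean(0)@u,"tcp",np.array([.5304,-.1877])@v,np.array([.5304,-.1877])@u,"top-cam jig",np.array([.5743,-.1765])@v,np.array([.5743,-.1765])@u)
E
```

```text
62 ang 14.98671 0.48412582 -0.23693396
62 ang 14.972848 0.46676913 -0.17329922
edge [[ 0.46487069 -0.27385316]
 [ 0.43108744 -0.15002018]] 0.1283585386799553 ang 105.25969133115197
foot end [[ 0.48874798 -0.22928865]
 [ 0.47343587 -0.1731402 ]] 0.058198875075827224 105.25406675848517
15.2 lat line -0.3225980852911056 edge mid lat -0.32197764691577346 edge long 0.37673968150148657 foot lat,long -0.3203123342071565 0.4115053983251317 tcp -0.3201987363635675 0.4626318398372236 top-cam jig -0.3209006565678116 0.5079325827453358
15.5 lat line -0.3247144133968981 edge mid lat -0.32394582867205773 edge long 0.37504865393337145 foot lat,long -0.3224625708269973 0.4098226137142827 tcp -0.32261667073916594 0.4609489491919648 top-cam jig -0.3235557743730649 0.5062453958998999
15.8 lat line -0.326821839293019 edge mid lat -0.32590512928980897 edge long 0.37334734421695437 foot lat,long -0.32460396697256816 0.4081285936094583 tcp -0.32502576041576753 0.4592534213984172 top-cam jig -0.32620202173332075 0.5045443300812072
```

Request:
{"fn": "jog_arm", "kwargs": {
  "hand": [0, 0, 0, 0, 0],
  "travel": [
    [0.0005, -0.002, -0.03],
    [0, 0, -0.04],
    [0, 0, -0.03],
    [0, 0, -0.009],
    [0, 0, 0]
  ],
  "yaw": [-0.002, 0, 0, 0, 0]
}}

```text
time_s: 6.45
position: [0.5313, -0.1907, 0.0457]
tool_rot: [[-0.965, -0.261, 0.0], [-0.261, 0.965, -0.0], [-0.0, -0.0, -1.0]]
ft_force: [0.2, 0.2, -5.5]
grip_width: 0.0067
gripper_force: 78.6
```

Request:
{"fn": "jog_arm", "kwargs": {
  "hand": [0, 0, 0, 0, 0],
  "travel": [
    [0, 0, -0.001],
    [0, 0, -0.001],
    [0, 0, -0.001],
    [0, 0, 0],
    [0, 0, 0]
  ],
  "yaw": [0, 0, 0, 0, 0]
}}

```text
time_s: 7.08
position: [0.531, -0.1909, 0.0424]
tool_rot: [[-0.966, -0.26, 0.0], [-0.26, 0.966, -0.0], [-0.0, -0.0, -1.0]]
ft_force: [-0.3, -0.0, -5.7]
grip_width: 0.007
gripper_force: 78.6
```

```bash
python3 - <<'E'
from h import *
im=env.get_image("top")[:,:,::-1]; im2=env.get_image("side")[:,:,::-1]
cv2.imwrite("pics/t3.png",im);cv2.imwrite("pics/s3.png",im2)
z=np.hstack([cv2.resize(im[170:280,360:440],(400,550),interpolation=cv2.INTER_CUBIC),cv2.resize(im2[270:380,320:400],(400,550),interpolation=cv2.INTER_CUBIC)]);cv2.imwrite("pics/z3.png",z)
E
```

```text
(no output)
```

View pics/z3.png

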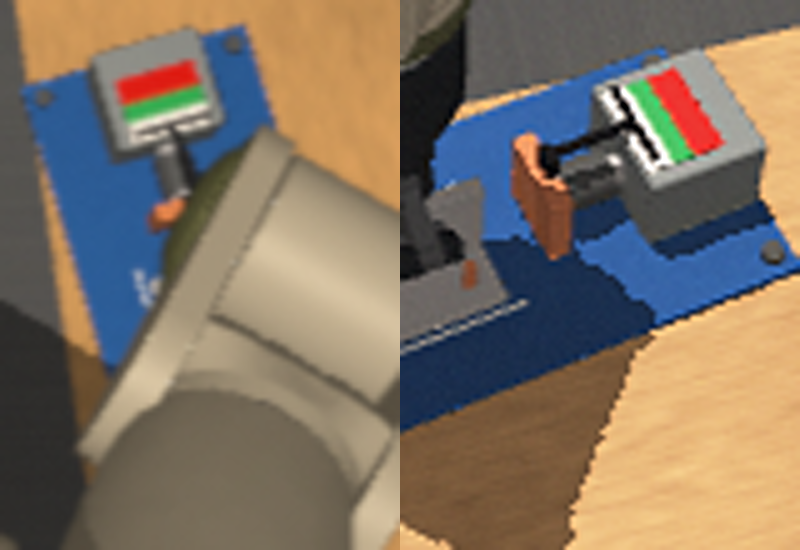

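The top view is partly hidden by the arm. In the side view the bracket is just over the plate, inside the near white line, and short of the copper face, with the pointer in the white at the relaxed position.

Request:
{"fn": "jog_arm", "kwargs": {
  "hand": [0, 0, 0, 0, 0],
  "travel": [
    [-0.0003, 0.001, -0.001],
    [0, 0, -0.0005],
    [0, 0, -0.0005],
    [0, 0, 0],
    [0, 0, 0]
  ],
  "yaw": [0, 0, 0, 0, 0]
}}

```text
time_s: 7.8
position: [0.5307, -0.1899, 0.0404]
tool_rot: [[-0.966, -0.26, 0.0], [-0.26, 0.966, 0.0], [-0.0, 0.0, -1.0]]
ft_force: [-0.9, 0.0, -3.7]
grip_width: 0.0066
gripper_force: 79.3
```

Request:
{"fn": "jog_arm", "kwargs": {
  "hand": [0, 0, 0, 0, 0],
  "travel": [
    [0.005, 0.0014, -0.0004],
    [0.005, 0.0014, 0],
    [0.005, 0.0014, 0],
    [0.004, 0.001, 0],
    [0, 0, 0]
  ],
  "yaw": [0, 0, 0, 0, 0]
}}

```text
time_s: 8.43
position: [0.5505, -0.1847, 0.0404]
tool_rot: [[-0.965, -0.26, 0.002], [-0.26, 0.965, -0.001], [-0.001, -0.001, -1.0]]
ft_force: [-1.1, -0.0, 3.3]
grip_width: 0.007
gripper_force: 80.3
```

Request:
{"fn": "jog_arm", "kwargs": {
  "hand": [0, 0, 0, 0, 0],
  "travel": [
    [0.002, 0.0005, 0],
    [0.002, 0.0005, 0],
    [0.002, 0.0005, 0],
    [0, 0, 0],
    [0, 0, 0]
  ],
  "yaw": [0, 0, 0, 0, 0]
}}

```text
time_s: 9.05
position: [0.5556, -0.1834, 0.0404]
tool_rot: [[-0.966, -0.26, -0.0], [-0.26, 0.966, -0.001], [0.0, -0.0, -1.0]]
ft_force: [-6.0, -2.3, 6.0]
grip_width: 0.0067
gripper_force: 80.9
```

```bash
python3 - <<'E'
from h import *
im2=env.get_image("side")[:,:,::-1]; cv2.imwrite("pics/s4.png",im2)
im=env.get_image("top")[:,:,::-1]; cv2.imwrite("pics/t4.png",im)
z=np.hstack([cv2.resize(im2[270:350,320:400],(560,560),interpolation=cv2.INTER_CUBIC),cv2.resize(im[170:250,370:404],(238,560),interpolation=cv2.INTER_CUBIC)]);cv2.imwrite("pics/z4.png",z)
s=env.observe();p=s["position"];print(p,[np.round(s["ft_force"],2)])
E
```

```text
[ 0.55552409 -0.18337749  0.04037691] [array([-6.61, -2.51,  6.45])]
```

View pics/z4.png

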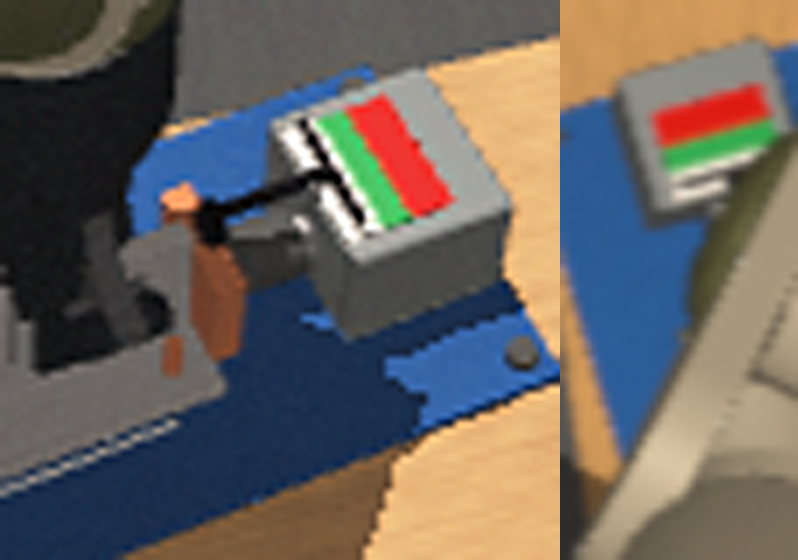

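The bracket end touches the copper block, and the pointer has moved in the white towards the green. I need several mm more.

Request:
{"fn": "jog_arm", "kwargs": {
  "hand": [0, 0, 0, 0, 0],
  "travel": [
    [0.002, 0.0005, 0],
    [0.002, 0.0005, 0],
    [0.002, 0.0005, 0],
    [0, 0, 0],
    [0, 0, 0]
  ],
  "yaw": [0, 0, 0, 0, 0]
}}

```text
time_s: 9.78
position: [0.5606, -0.182, 0.0404]
tool_rot: [[-0.966, -0.26, -0.003], [-0.26, 0.966, -0.0], [0.003, 0.0, -1.0]]
ft_force: [-11.5, -3.4, 8.4]
grip_width: 0.0071
gripper_force: 81.3
```

```bash
python3 - <<'E'
from h import *
im2=env.get_image("side")[:,:,::-1]; cv2.imwrite("pics/s5.png",im2)
z=cv2.resize(im2[275:345,320:400],None,fx=7,fy=7,interpolation=cv2.INTER_CUBIC);cv2.imwrite("pics/z5.png",z)
s=env.observe();print(s["time_s"],s["position"],np.round(s["ft_force"],2),np.round(s["wrist_torque"],2))
# scale edges and pointer, cast to scale top z~.05 / pointer .058, in jig frame along x
P=pose("side");t=np.radians(15.1);u=np.array([np.cos(t),np.sin(t)])
for f in ("s3","s4","s5"):
    im=cv2.imread(f"pics/{f}.png");h=cv2.cvtColor(im,cv2.COLOR_BGR2HSV)[275:325,355:395].astype(int)
    H,S,V=h[...,0],h[...,1],h[...,2]
    def c(m,z):
        y,x=np.nonzero(m); return np.round(cast(P,np.c_[x+355,y+275],z).mean(0)@u*1000,1),len(x)
    print(f,"green",c((H>45)&(H<80)&(S>120),.05),"red",c(((H<8)|(H>172))&(S>170)&(V>150),.05))
E
```

```text
9.825 [ 0.56057152 -0.18198245  0.04037942] [-12.39  -3.71   8.46] [-0.35  1.55  0.02]
s3 green (np.float64(598.2), 56) red (np.float64(609.9), 103)
s4 green (np.float64(598.4), 55) red (np.float64(609.9), 103)
s5 green (np.float64(598.3), 56) red (np.float64(609.9), 103)
```

View pics/z5.png

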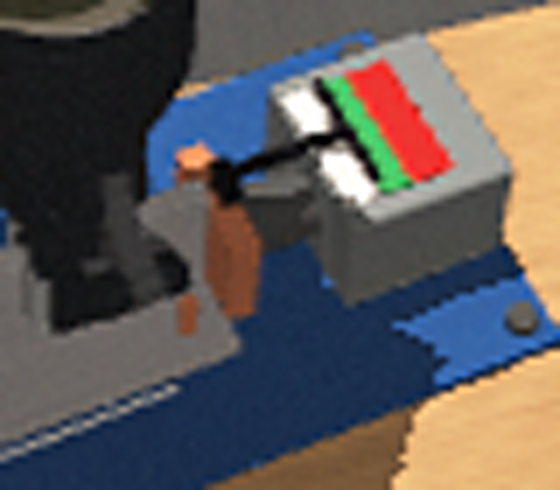

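The pointer now stands at the white/green border, about 8 mm. I'll push about 4.5 mm more to reach the middle of the green.

Request:
{"fn": "jog_arm", "kwargs": {
  "hand": [0, 0, 0, 0, 0],
  "travel": [
    [0.0015, 0.0004, 0],
    [0.0015, 0.0004, 0],
    [0.0015, 0.0004, 0],
    [0.0005, 0.0001, 0],
    [0, 0, 0]
  ],
  "yaw": [0, 0, 0, 0, 0]
}}

```text
time_s: 10.45
position: [0.5645, -0.1809, 0.0404]
tool_rot: [[-0.966, -0.26, -0.005], [-0.26, 0.966, -0.0], [0.005, 0.001, -1.0]]
ft_force: [-17.8, -4.0, 11.7]
grip_width: 0.0068
gripper_force: 81.7
```

```bash
python3 - <<'E'
from h import *
im2=env.get_image("side")[:,:,::-1]; cv2.imwrite("pics/s6.png",im2)
z=cv2.resize(im2[275:345,320:400],None,fx=7,fy=7,interpolation=cv2.INTER_CUBIC);cv2.imwrite("pics/z6.png",z)
s=env.observe();print(s["time_s"],s["position"],np.round(s["ft_force"],2),np.round(s["tool_rot"],4))
P=pose("side");t=np.radians(15.1);u=np.array([np.cos(t),np.sin(t)])
print(cast(P,[(367,295.3),(367.7,294.4),(370.7,294.8)],.056)@u)
# copper block displacement between pictures
for f in ("s3","s4","s5","s6"):
    h=cv2.cvtColor(cv2.imread(f"pics/{f}.png"),cv2.COLOR_BGR2HSV)[280:330,335:370].astype(int)
    m=(h[...,2]<45)[:, :]; 
    g=cv2.imread(f"pics/{f}.png",0)[280:310,355:385]
    y,x=np.nonzero(g<45); print(f,len(x),"right edge of copper",end=" ")
    cp=(h[...,0]<14)&(h[...,1]>110)&(h[...,2]>50); r=[np.nonzero(cp[k])[0].max()+335 for k in range(20,38) if cp[k].any()]
    print(np.round(np.mean(r),2),len(r))
E
```

```text
10.5 [ 0.56454566 -0.18091122  0.0404276 ] [-17.81  -4.06  11.66] [[-9.655e-01 -2.603e-01 -5.000e-03]
 [-2.603e-01  9.655e-01 -5.000e-04]
 [ 4.900e-03  9.000e-04 -1.000e+00]]
[0.58474818 0.58719011 0.5925393 ]
s3 55 right edge of copper 351.39 18
s4 56 right edge of copper 351.88 17
s5 68 right edge of copper 354.53 17
s6 75 right edge of copper 356.41 17
```

View pics/z6.png

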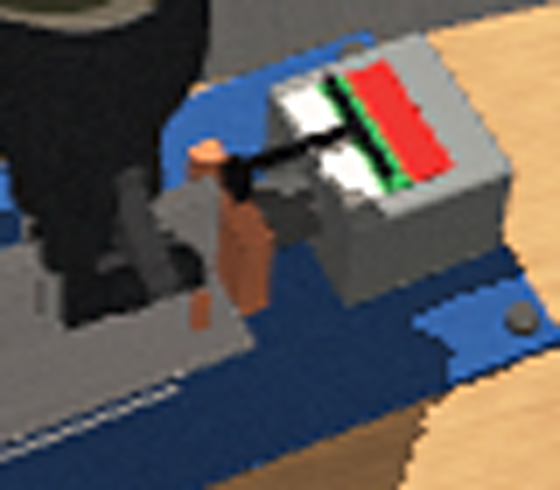

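The pointer stands in the middle of the green band, the bracket end is flush on the copper, and the bracket lies inside the line. I'll hold it there.

Request:
{"fn": "jog_arm", "kwargs": {
  "hand": [0, 0, 0, 0, 0],
  "travel": [
    [0, 0, 0],
    [0, 0, 0],
    [0, 0, 0],
    [0, 0, 0],
    [0, 0, 0]
  ],
  "yaw": [0, 0, 0, 0, 0]
}}

```text
time_s: 11.12
position: [0.5646, -0.1809, 0.0404]
tool_rot: [[-0.966, -0.26, -0.005], [-0.26, 0.966, -0.0], [0.005, 0.001, -1.0]]
ft_force: [-18.2, -5.0, 12.4]
grip_width: 0.007
gripper_force: 81.7
```

Request:
{"fn": "jog_arm", "kwargs": {
  "hand": [0, 0, 0, 0, 0],
  "travel": [
    [0, 0, 0],
    [0, 0, 0],
    [0, 0, 0],
    [0, 0, 0],
    [0, 0, 0]
  ],
  "yaw": [0, 0, 0, 0, 0]
}}

```text
time_s: 11.75
position: [0.5645, -0.1809, 0.0404]
tool_rot: [[-0.966, -0.26, -0.005], [-0.26, 0.966, -0.0], [0.005, 0.001, -1.0]]
ft_force: [-16.9, -4.2, 11.9]
grip_width: 0.0068
gripper_force: 81.7
```

Request:
{"fn": "jog_arm", "kwargs": {
  "hand": [0, 0, 0, 0, 0],
  "travel": [
    [0, 0, 0],
    [0, 0, 0],
    [0, 0, 0],
    [0, 0, 0],
    [0, 0, 0]
  ],
  "yaw": [0, 0, 0, 0, 0]
}}

```text
time_s: 12.38
position: [0.5646, -0.1809, 0.0404]
tool_rot: [[-0.966, -0.26, -0.005], [-0.26, 0.966, -0.0], [0.005, 0.001, -1.0]]
ft_force: [-17.1, -5.1, 13.3]
grip_width: 0.0067
gripper_force: 81.7
```

Request:
{"fn": "jog_arm", "kwargs": {
  "hand": [0, 0, 0, 0, 0],
  "travel": [
    [0, 0, 0],
    [0, 0, 0],
    [0, 0, 0],
    [0, 0, 0],
    [0, 0, 0]
  ],
  "yaw": [0, 0, 0, 0, 0]
}}

```text
time_s: 13.0
position: [0.5646, -0.1809, 0.0404]
tool_rot: [[-0.966, -0.26, -0.005], [-0.26, 0.966, -0.0], [0.005, 0.001, -1.0]]
ft_force: [-18.2, -4.0, 12.7]
grip_width: 0.0069
gripper_force: 81.7
```

Request:
{"fn": "jog_arm", "kwargs": {
  "hand": [0, 0, 0, 0, 0],
  "travel": [
    [0, 0, 0],
    [0, 0, 0],
    [0, 0, 0],
    [0, 0, 0],
    [0, 0, 0]
  ],
  "yaw": [0, 0, 0, 0, 0]
}}

```text
time_s: 13.62
position: [0.5646, -0.1809, 0.0404]
tool_rot: [[-0.966, -0.26, -0.005], [-0.26, 0.966, -0.0], [0.005, 0.001, -1.0]]
ft_force: [-17.4, -4.3, 12.0]
grip_width: 0.0069
gripper_force: 81.7
```

Request:
{"fn": "jog_arm", "kwargs": {
  "hand": [0, 0, 0, 0, 0],
  "travel": [
    [0, 0, 0],
    [0, 0, 0],
    [0, 0, 0],
    [0, 0, 0],
    [0, 0, 0]
  ],
  "yaw": [0, 0, 0, 0, 0]
}}

```text
time_s: 14.25
position: [0.5646, -0.1809, 0.0405]
tool_rot: [[-0.966, -0.26, -0.005], [-0.26, 0.966, -0.001], [0.005, 0.001, -1.0]]
ft_force: [-16.9, -4.2, 12.7]
grip_width: 0.0069
gripper_force: 81.7
```

```bash
python3 - <<'E'
from h import *
im2=env.get_image("side")[:,:,::-1]; cv2.imwrite("pics/s7.png",im2)
a=cv2.imread("pics/s6.png").astype(int); d=np.abs(a-im2.astype(int)).max(2)
print("changed px since s6",(d>25).sum(), "jig area",(d[270:345,320:400]>25).sum())
s=env.observe();print(s["time_s"],s["position"],np.round(s["ft_force"],2))
a=cv2.imread("pics/side0.png").astype(int); d=np.abs(a-im2.astype(int)).max(2)>60
for n,(x0,y0,x1,y1) in dict(yel=(305,162,355,200),bin=(370,185,420,240),scr=(265,230,325,246),jar=(263,422,308,475)).items(): print(n,d[y0:y1,x0:x1].sum())
E
```

```text
changed px since s6 16 jig area 0
14.3 [ 0.56457037 -0.18091366  0.0404281 ] [-17.17  -4.69  11.7 ]
yel 603
bin 0
scr 760
jar 0
```

View pics/s7.png

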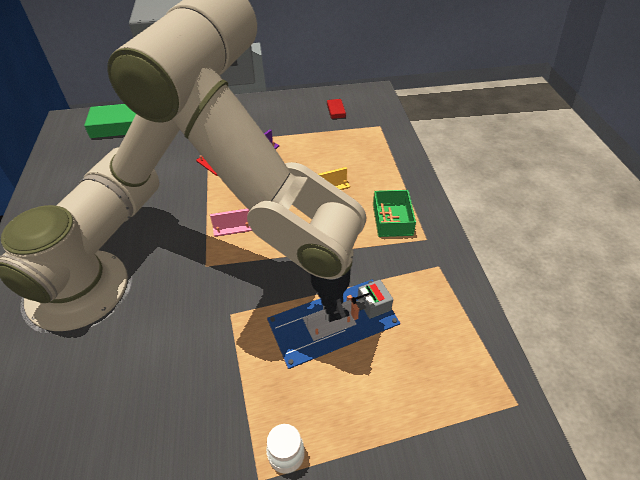

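The arm only hides the yellow bracket (335,180) and the scriber. Nothing has been disturbed, and the bracket is on the jig at (332,320), pressed against the contact.

```bash
python3 -c "
from rig import env
print(env.close_job())"
```

```text
the job is handed in; nothing more can be done
None
```

The job is handed in: the bare-steel bracket lies between the white lines, still gripped and pressed on the copper contact, and the pointer held mid-green for about 3.8 s without moving.

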